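# Release a kiln post from its two-button rack

## Task

Let the kiln post out of the yellow-button rack: press its two yellow buttons down together, one fingertip on each, and keep both fully down until the post has rolled down the chute and lies still against the far stop, then let go and move clear. Do not touch the post, do not press the blue buttons of the other rack, and leave that rack's post, the mug, the jar and the wooden rib where they are.

Things in the scene. Friction and masses are not known exactly. Their poses are not given: they have to be found in the camera images.
- yellow_rack: Fixed rack 290 by 118 mm: a grey block (45 mm high) with two yellow buttons, then a plywood chute falling 5 degrees to its far end. Origin on the table under the point midway between the buttons; x points along the chute, downhill, z up. Block x -40 to 65 mm, gate at x = 110 mm, inner face of the far stop at x = 244 mm. Stands left or right, turned up to 0.3 rad.
- blue_rack: The other fixed rack, the same in size and layout but with blue buttons. Not to be operated.
- yellow_a_top (a point): Yellow button a, at the rack's y = +32 mm: cap 30 mm across, standing 14 mm proud of a black collar 46 mm across. The point is the middle of its top face, 71 mm above the table when up; it goes down with the cap.
- yellow_b_top (a point): Yellow button b, at the rack's y = -32 mm, so the pair is 64 mm apart: fingertips with 45 to 60 mm between the pads land on both. cap 30 mm across, standing 14 mm proud of a black collar 46 mm across. The point is the middle of its top face, 71 mm above the table when up; it goes down with the cap.
- yellow_a (a joint): How far yellow button a is pressed: 0 up, 0.010 m fully down on a solid stop. A spring brings it back up; it starts to move at about 1 N and is fully down at about 3 N (6 N for the pair). It carries half of the steel gate that holds the post, which is sunk in the chute from 6 mm on.
- yellow_b (a joint): The same for yellow button b and the other half of the gate. With one half still up the post stays held.
- yellow_post: Loose cream ceramic kiln post, a cylinder 38 mm across and 100 mm long, lying across the yellow rack's chute; origin at its centre. It starts against the gate (rack x about 95 mm) and, with both gate halves down, rolls in about a second to the far stop (rack x about 225 mm). Its top is at most 76 mm above the table.
- blue_post: The same kind of post in the blue rack. It stays there.
- blue_a (a joint): How far the blue button at the blue rack's y = +32 mm is pressed: 0 up, 0.010 m down. Leave up.
- blue_b (a joint): The same for the blue button at y = -32 mm.
- mug_mid (a point): Middle (half-way up) of a loose green ceramic mug, 76 mm across, 90 mm high, between the racks at their near ends.
- jar_mid (a point): Middle of a loose amber glaze jar with a white cap, 60 mm across, 85 mm high, on the outer side of one rack.
- rib_mid (a point): Middle of a loose wooden potter's rib, 130 by 35 by 12 mm, lying flat on the outer side of the other rack.
Mind the look-alikes: they are no part of the job. What is shaped like the yellow_post but pink is not meant.

How it is judged:
On the way, in this order (a step that is already met when the one before it is completed fails the run):
1. both yellow buttons are down together (5 of 10 mm or more) (value of joint each of yellow_a, yellow_b above 0.005 m), for 0.05 s.
2. the post lies still against the far stop (rack x over 215 mm) with both yellow buttons still down (over 5 mm) (all of step 1 and x of yellow_post in the frame of yellow_rack above 0.215 m and linear speed of yellow_post below 0.03 m/s), for 0.2 s.
At the end, for the whole second after the job is handed in: Both yellow buttons are up again (within 1 mm), the yellow rack's post lies still in the chute against the far stop (rack x 215 to 235 mm), the blue buttons are up, and the blue rack's post, mug, jar and rib are within 15 mm of where they were (value of joint each of yellow_a, yellow_b, blue_a, blue_b below 0.001 m and x of yellow_post in the frame of yellow_rack between 0.215 and 0.235 m and z of yellow_post in the frame of yellow_rack below 0.055 m and linear speed of yellow_post below 0.03 m/s and distance of each of mug_mid, jar_mid, rib_mid, blue_post from where it was at the start of the episode below 0.015 m); the robot touches nothing.
It fails at once if one yellow button is pressed down (over 6 mm) while the other is still up (under 1 mm) ((value of joint yellow_a above 0.006 m and value of joint yellow_b below 0.001 m) or (value of joint yellow_b above 0.006 m and value of joint yellow_a below 0.001 m)).
It fails at once if a yellow button is let up (under 2 mm) while the post is still rolling (rack x 125 to 205 mm) (x of yellow_post in the frame of yellow_rack between 0.125 and 0.205 m and value of joint any of yellow_a, yellow_b below 0.002 m).
It fails at once if a blue button is pressed (over 2 mm) (value of joint any of blue_a, blue_b above 0.002 m).
It fails at once if the robot touches a kiln post (over 0.5 N) (contact force between any of the fingers, the arm and yellow_post above 0.5 N or contact force between any of the fingers, the arm and blue_post above 0.5 N).
It fails at once if the blue rack's post, the mug, jar or rib is moved by more than 15 mm or lifted (distance of any of mug_mid, jar_mid, rib_mid, blue_post from where it was at the start of the episode above 0.015 m).
It also fails if it takes over 29 s, if anything falls off the work surface, if the arm or the gripper's body presses on something with over 40 N, if the wrist force passes 120 N, or if a joint passes its speed limit or range.

## Robot

A 6-joint arm with a two-finger parallel gripper is mounted at the origin on the work surface. World frame = base frame: x ahead of the robot, y to its left, z up, the work surface at z = 0. Lengths are in m, angles in rad, forces in N, time in s.
With the tool pointing down it reaches from about 0.375 to 0.9 m from the base axis. Payload 3.1 kg.
Tool frame: the origin (TCP) lies midway between the tips of the shut fingers; the grasp point (between the pads) lies 19 mm behind it; z points along the fingers, y is the line along which they close (so a half turn about z gives the same grasp; the last joint's range is limited). The gripper opens to 85 mm and grips with 20 to 120 N. Pads are 22 mm wide; open, the fingers measure 114 mm over their backs; the gripper's body (76 mm by 85 mm) begins 54 mm behind the grasp point. The pads swing forward as they close: fully open they stand 13 mm farther back than shut.
Start: joints at [-1.28, 0.527, 1.433, -0, 1.181, -0.178], TCP at [0.283, -0.557, 0.231] pointing down, gripper open.
Joint ranges: [-3.08, 3.08], [-0.75, 2.2], [0.22, 2.44], [-1.43, 4.57], [0, 2.65], [-2.85, 2.85]. Speed limits (rad/s): [2.79, 2.79, 3.14, 3.14, 3.14, 3.14].

## Interface

Orientations are given as a unit quaternion [x, y, z, w].
In Python, from workcell import * gives the robot as it stands.
- The arm moves only by the shell command python3 -m crank 'ROWS'. ROWS is a JSON object of lists of equal length, an entry for each row: "xyz": the shift along the tool's x, y, z each as a share of 0.2 m, from -1 to 1, a list of three; "turn": the turn, a rotation vector about the tool's x, y, z each as a share of 2 pi rad, from -1 to 1, a list of three; "hand": the gripper command: -1 is fully open, 1 is shut, values between are in proportion. In form: {"xyz": [[tx, ty, tz], ...], "turn": [[wx, wy, wz], ...], "hand": [hand, ...]}. A call has 1 to 5 rows; each row is the pose to reach, as a shift and turn from the pose commanded when the call began, along the tool's axes at that moment, turning the shorter way round; what a row does not reach only later rows make up. A row lasts 1/8 s, in which the tool goes at most 62.5 mm and 10.7 degrees, less where a joint would pass 70% of its speed; a pose out of reach is approached as far as the arm can. A call with a number of a shift or a turn outside -1 to 1 is refused whole. A call with a gripper value outside its range is refused whole. The fingers move at their own pace and stop on an object; the grip force is fixed at half the most. Time passes only in rows, so rows that repeat a pose let the fingers close. It gives the time, the measured TCP pose, the force, the opening and the grip force at its end, in the units of the state.
- state(): the state, without advancing time (a new reading comes with each control period).
- camera(name): name is "scene" or "top" or "wrist"; returns a dict with "image" (400x640x3 uint8, red, green, blue), "intrinsics" (3x3 intrinsics, pixels), "dist_coeffs" ([k1, k2, p1, p2, k3] as OpenCV has them; the pictures are not rectified), "T" (4x4, takes a point from camera to world coordinates). Camera axes: x right, y up, looking along -z (the intrinsics and any distortion apply to the point x, -y, -z); pixel columns grow to the right and rows downward; lengths in m; the calibration is good to about 2 mm. A picture is of the moment at which its call begins. There is no depth.
- sign_off(): hands the job in; it is judged then, once.
The state is a dict: "time": time; "joint_positions": joint angles; "dq": joint speeds; "effort": joint torques, N m; "ee_pos": TCP position; "orientation": TCP orientation; "ft_force": force on the tool from outside, world axes, zero at the start; "ft_torque": the same for the moment, N m; "finger_gap": finger opening in m; "finger_force": force on a finger pad.
Only numpy, scipy, OpenCV 4.12 (cv2) and the standard library are available. Lean on these libraries where they do the work, as an engineer would, in place of code of your own. Each camera call takes 0.05 s, during which the arm holds its last target. There are 200 camera calls.

## Working session

There is one attempt and no reset: what is moved stays moved. The work goes in short steps, Python scripts to look and compute and a shell command to move; the robot and the scene stay as the last step left them, time stands still between calls to the robot, and variables do not carry over. Pictures are saved under pics/ and viewed, at most 10 in all, crops included, and the job is handed in when it is done.

```bash
ls; mkdir -p pics
cat > h.py <<'E'
from workcell import *
import numpy as np, cv2
def ray(c,px):
    K=np.array(c["intrinsics"],float);d=np.array(c["dist_coeffs"],float)
    u=cv2.undistortPoints(np.array(px,float).reshape(-1,1,2),K,d).reshape(-1,2)
    T=np.array(c["T"]);D=np.c_[u[:,0],-u[:,1],-np.ones(len(u))]@T[:3,:3].T
    return T[:3,3],D
def plane(c,px,z):
    o,D=ray(c,px);return o+D*((z-o[2])/D[:,2])[:,None]
def save(c,n,box=None,s=1):
    im=c["image"][:,:,::-1]
    if box: im=im[box[1]:box[3],box[0]:box[2]]
    cv2.imwrite("pics/"+n,cv2.resize(im,None,fx=s,fy=s,interpolation=cv2.INTER_CUBIC))
def blobs(c,lo,hi,mn=30):
    h=cv2.cvtColor(np.ascontiguousarray(c["image"]),cv2.COLOR_RGB2HSV)
    n,l,s,ce=cv2.connectedComponentsWithStats(cv2.inRange(h,lo,hi))
    return [(ce[i].round(1).tolist(),s[i].tolist()) for i in range(1,n) if s[i,4]>=mn]
E
python3 - <<'E'
from h import *
c=camera("top");save(c,"top.png");np.save("top.npy",c,allow_pickle=True)
print("T",c["T"])
b=blobs(c,(20,110,110),(34,255,255))
for ce,s in b: print(ce,s,plane(c,[ce],.071).round(4))
print(state())
E
```

```text
pics
T [[ 0.04760951  0.9731093  -0.22536999  0.25359964]
 [-0.99884891  0.04506035 -0.01644437 -0.01198193]
 [-0.00584692  0.22589348  0.97413446  1.47756308]
 [ 0.          0.          0.          1.        ]]
[400.8, 228.6] [397, 225, 8, 8, 47] [[ 0.5072 -0.2432  0.071 ]]
[381.3, 231.4] [378, 228, 8, 8, 49] [[ 0.4953 -0.1808  0.071 ]]
[392.7, 240.7] [377, 238, 31, 6, 50] [[ 0.467  -0.2177  0.071 ]]
{'time': 0.05, 'joint_positions': array([-1.27949349e+00,  5.28461918e-01,  1.43389224e+00, -4.23091680e-06,
        1.18143046e+00, -1.78507336e-01]), 'dq': array([ 0.00126158, -0.00068742, -0.00083807, -0.00018631, -0.00083519,
        0.00087131]), 'effort': array([ 2.07829767e-04, -4.43691301e+01, -1.78780586e+01, -1.47272003e-04,
        3.74797804e-03, -8.67853544e-06]), 'ee_pos': array([ 0.28275926, -0.55657273,  0.23033945]), 'orientation': array([ 9.72535665e-01,  2.32751325e-01, -6.37311951e-05, -1.09412761e-03]), 'ft_force': array([-0.09712654,  0.21214187,  0.09488518]), 'ft_torque': array([0.0109543 , 0.0234002 , 0.03555211]), 'finger_force': 0.0, 'finger_gap': 0.0851879858120228}
```

View pics/top.png

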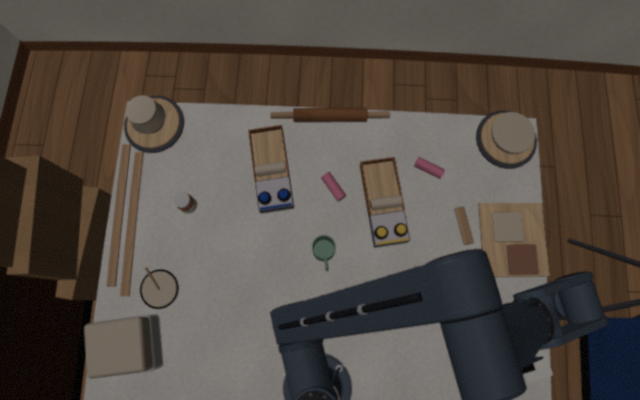

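```bash
cat >> h.py <<'E'
from scipy.spatial.transform import Rotation as R
def rel(p,yaw):
    s=state();r=R.from_quat(s["orientation"]);t=r.inv().apply(np.array(p)-s["ee_pos"])/.2
    des=R.from_euler("ZX",[yaw,np.pi])
    w=(r.inv()*des).as_rotvec()/(2*np.pi)
    print("xyz",t.round(4),"turn",w.round(4))
E
python3 - <<'E'
from h import *
c=np.load("top.npy",allow_pickle=True).item();save(c,"crop.png",(340,140,480,260),5)
a=np.array([.4953,-.1808]);b=np.array([.5072,-.2432]);d=a-b
print(np.linalg.norm(d));yaw=np.arctan2(-d[0],d[1]);m=(a+b)/2;print(m,yaw)
x=np.array([np.cos(yaw),np.sin(yaw)])
print(plane(c,[[386,203]],.057), m+.095*x)
rel([*(m-.0*x),.22],yaw)
E
```

```text
0.06352456217873526
[ 0.50125 -0.212  ] 0.18844241840868753
[[ 0.59254612 -0.19618717  0.057     ]] [ 0.59456823 -0.19420373]
xyz [ 1.754  -1.0415  0.0546] turn [-0.0003 -0.      0.0448]
```

View pics/crop.png

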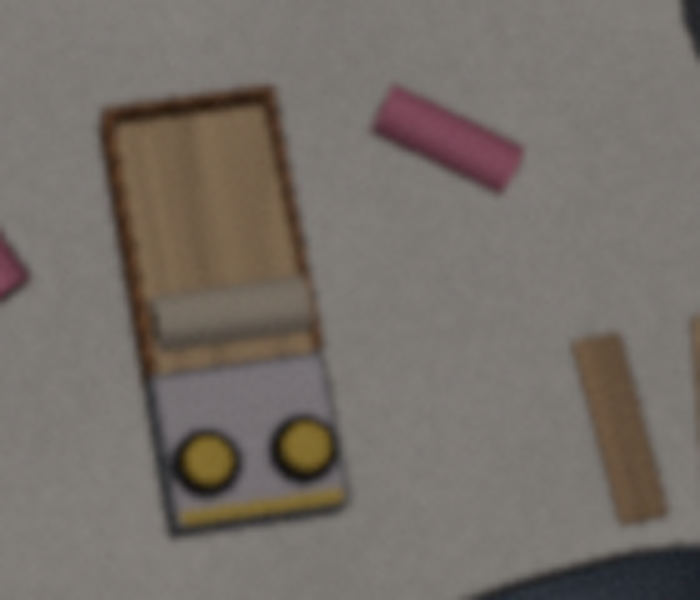

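Candidates: yellow buttons at top pixels (381,231) and (401,229), which I choose. Look-alikes are the blue buttons (265,198) and (284,195), the pink cylinders (333,186) and (429,168), and the yellow stripe (393,241). The crop confirms the yellow rack: its post is at (386,203) and the chute runs up the image.

```bash
python3 -m crank '{"xyz":[[0.25,-0.15,0],[0.5,-0.3,0],[0.75,-0.45,0],[0.9,-0.54,0],[0.9,-0.54,0]],"turn":[[0,0,0.015],[0,0,0.03],[0,0,0.0448],[0,0,0.0448],[0,0,0.0448]],"hand":[-0.18,-0.18,-0.18,-0.18,-0.18]}'; python3 -c '
from h import *
rel([.50125,-.212,.22],.1884)'
```

```text
time: 0.68
ee_pos: [0.3953, -0.3766, 0.2309]
orientation: [0.995, 0.096, -0.0, -0.001]
ft_force: [-1.1, 0.1, -0.5]
finger_gap: 0.0506
finger_force: 0.0
xyz [ 0.6776 -0.7064  0.0554] turn [-0.0003  0.0001  0.0006]
```

```bash
python3 -m crank '{"xyz":[[0.17,-0.175,0],[0.34,-0.35,0],[0.51,-0.53,0.03],[0.678,-0.706,0.055],[0.678,-0.706,0.055]],"turn":[[0,0,0],[0,0,0],[0,0,0],[0,0,0],[0,0,0]],"hand":[-0.18,-0.18,-0.18,-0.18,-0.18]}'; python3 -c '
from h import *
c=camera("wrist");save(c,"w.png");print(c["T"])
for ce,s in blobs(c,(20,110,90),(34,255,255),100): print(ce,s,plane(c,[ce],.071).round(4))
print(state()["ee_pos"],state()["ft_force"])'
```

```text
time: 1.3
ee_pos: [0.502, -0.2137, 0.2196]
orientation: [0.995, 0.096, -0.0, -0.0]
ft_force: [-0.6, -1.5, 0.5]
finger_gap: 0.0503
finger_force: 0.0
[[ 0.18996701  0.9416019   0.27802589  0.5722988 ]
 [-0.98178982  0.18251699  0.05269053 -0.19989909]
 [-0.00113094 -0.28297245  0.95912737  0.36239379]
 [ 0.          0.          0.          1.        ]]
[286.1, 185.7] [273, 171, 28, 30, 627] [[ 0.4967 -0.1823  0.071 ]]
[347.4, 185.4] [334, 171, 28, 30, 651] [[ 0.509  -0.2442  0.071 ]]
[317.0, 209.0] [271, 206, 93, 7, 651] [[ 0.4779 -0.2184  0.071 ]]
[ 0.50154615 -0.21528717  0.2198111 ] [-0.02638229  1.02785204  0.0959074 ]
```

View pics/w.png

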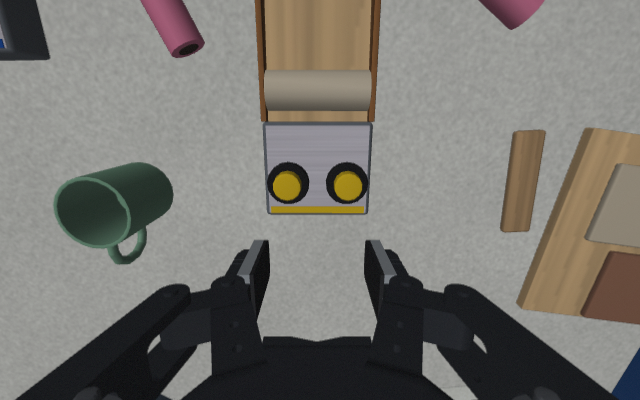

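The wrist view shows both yellow buttons at (286,186) and (347,185), centred between the fingers (midpoint ~317). The post at (318,90) is well ahead, and the mug is well off to the left. The button midpoint agrees with the TCP within 2 mm.

```bash
python3 -m crank '{"xyz":[[0,0,0.2],[0.002,-0.005,0.4],[0.002,-0.005,0.6],[0.002,-0.005,0.68],[0.002,-0.005,0.68]],"turn":[[0,0,0],[0,0,-0.001],[0,0,-0.001],[0,0,-0.001],[0,0,-0.001]],"hand":[-0.18,-0.18,-0.18,-0.18,-0.18]}'; python3 -c '
from h import *
c=camera("wrist");save(c,"w2.png");rel([.5029,-.2133,.05],.193)'
```

```text
time: 1.98
ee_pos: [0.5009, -0.2154, 0.0836]
orientation: [0.995, 0.096, -0.001, -0.0]
ft_force: [-0.7, 0.2, 0.2]
finger_gap: 0.0505
finger_force: 0.0
xyz [ 0.008  -0.0102  0.1735] turn [ 0.0001 -0.0001  0.0001]
```

View pics/w2.png

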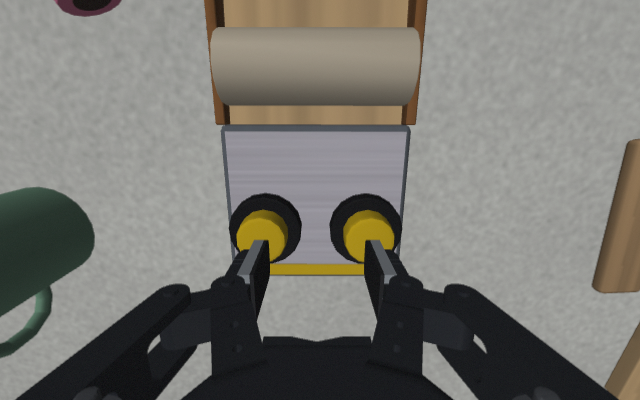

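The fingertips, at (260,243) and (374,243), sit just over the caps at (262,235) and (369,235). Pressing down evenly now.

```bash
python3 -m crank '{"xyz":[[0.008,-0.008,0.05],[0.008,-0.008,0.08],[0.008,-0.008,0.1],[0.008,-0.008,0.12],[0.008,-0.008,0.12]],"turn":[[0,0,0],[0,0,0],[0,0,0],[0,0,0],[0,0,0]],"hand":[-0.18,-0.18,-0.18,-0.18,-0.18]}'
```

```text
time: 2.65
ee_pos: [0.5032, -0.2125, 0.0605]
orientation: [0.995, 0.097, 0.0, 0.0]
ft_force: [0.4, 1.8, 4.2]
finger_gap: 0.0504
finger_force: 2.0
```

```bash
python3 -m crank '{"xyz":[[0,0,0.02],[0,0,0.035],[0,0,0.035]],"turn":[[0,0,0],[0,0,0],[0,0,0]],"hand":[-0.18,-0.18,-0.18]}'
```

```text
time: 3.02
ee_pos: [0.5033, -0.2126, 0.0577]
orientation: [0.995, 0.097, 0.001, 0.001]
ft_force: [-5.4, 3.4, 33.4]
finger_gap: 0.05
finger_force: 17.0
```

Both buttons are on the stop. I'll hold while the post rolls.

```bash
P='hold'; python3 -m crank '{"xyz":[[0,0,0],[0,0,0],[0,0,0],[0,0,0],[0,0,0]],"turn":[[0,0,0],[0,0,0],[0,0,0],[0,0,0],[0,0,0]],"hand":[-0.18,-0.18,-0.18,-0.18,-0.18]}'; python3 -m crank '{"xyz":[[0,0,0],[0,0,0],[0,0,0],[0,0,0],[0,0,0]],"turn":[[0,0,0],[0,0,0],[0,0,0],[0,0,0],[0,0,0]],"hand":[-0.18,-0.18,-0.18,-0.18,-0.18]}'; python3 -m crank '{"xyz":[[0,0,0],[0,0,0],[0,0,0],[0,0,0],[0,0,0]],"turn":[[0,0,0],[0,0,0],[0,0,0],[0,0,0],[0,0,0]],"hand":[-0.18,-0.18,-0.18,-0.18,-0.18]}'; python3 -c '
from h import *
c=camera("top");save(c,"t2.png",(340,140,480,260),5)
c=camera("wrist");save(c,"w3.png")'
```

```text
time: 3.65
ee_pos: [0.5033, -0.2126, 0.0577]
orientation: [0.995, 0.097, 0.001, 0.001]
ft_force: [-5.6, 3.4, 34.5]
finger_gap: 0.0501
finger_force: 16.9
time: 4.28
ee_pos: [0.5033, -0.2126, 0.0577]
orientation: [0.995, 0.097, 0.001, 0.001]
ft_force: [-4.6, 3.8, 34.1]
finger_gap: 0.0504
finger_force: 16.9
time: 4.9
ee_pos: [0.5033, -0.2126, 0.0577]
orientation: [0.995, 0.097, 0.001, 0.001]
ft_force: [-4.9, 3.6, 34.2]
finger_gap: 0.0502
finger_force: 16.9
```

View pics/t2.png

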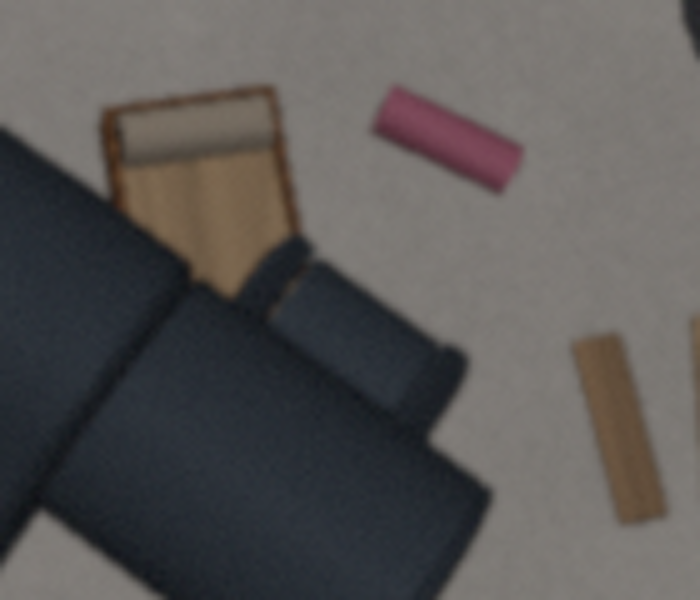

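View pics/w3.png

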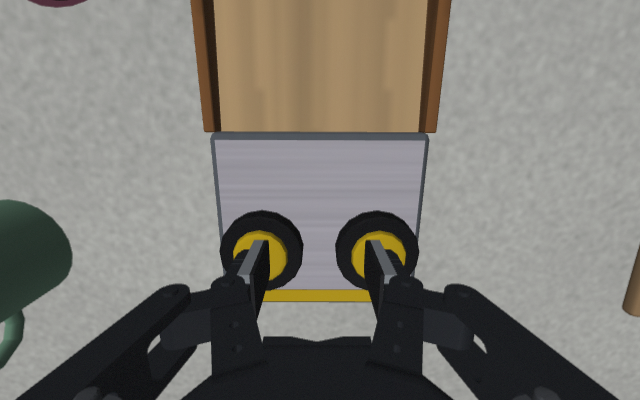

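The post now lies against the far stop (crop (197,130), about top pixel (379,166)), the gate area is empty, and both caps are down. I'll hold a little longer, then lift straight up.

```bash
python3 -m crank '{"xyz":[[0,0,0],[0,0,0],[0,0,0],[0,0,0],[0,0,0]],"turn":[[0,0,0],[0,0,0],[0,0,0],[0,0,0],[0,0,0]],"hand":[-0.18,-0.18,-0.18,-0.18,-0.18]}'; python3 -m crank '{"xyz":[[0,0,-0.05],[0,0,-0.15],[0,0,-0.4],[0,0,-0.7],[0,0,-0.7]],"turn":[[0,0,0],[0,0,0],[0,0,0],[0,0,0],[0,0,0]],"hand":[-0.18,-0.18,-0.18,-0.18,-0.18]}';  python3 -m crank '{"xyz":[[0,0,0],[0,0,0],[0,0,0],[0,0,0],[0,0,0]],"turn":[[0,0,0],[0,0,0],[0,0,0],[0,0,0],[0,0,0]],"hand":[-0.18,-0.18,-0.18,-0.18,-0.18]}'; python3 -c '
from h import *
c=camera("wrist");save(c,"w4.png")'
```

```text
time: 5.62
ee_pos: [0.5033, -0.2126, 0.0577]
orientation: [0.995, 0.097, 0.001, 0.001]
ft_force: [-5.3, 3.3, 33.7]
finger_gap: 0.0507
finger_force: 16.9
time: 6.25
ee_pos: [0.5054, -0.2142, 0.1976]
orientation: [0.995, 0.097, 0.004, 0.003]
ft_force: [1.1, -0.5, -0.6]
finger_gap: 0.0503
finger_force: 0.0
time: 6.88
ee_pos: [0.5027, -0.2124, 0.1929]
orientation: [0.995, 0.097, -0.0, -0.0]
ft_force: [1.1, 0.3, 0.1]
finger_gap: 0.0503
finger_force: 0.0
```

View pics/w4.png

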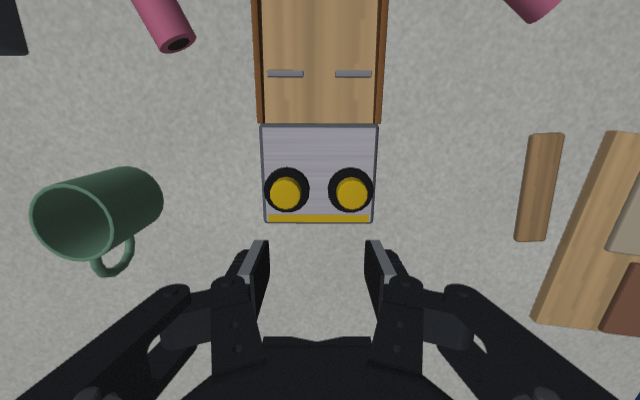

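The caps are up again at (286,193) and (351,193). Both gate halves show at (285,73) and (353,73), the mug and rib are undisturbed, and the gripper is clear.

```bash
python3 -c '
from workcell import *
print(sign_off())'
```

```text
the job is handed in; nothing more can be done
None
```

The job is handed in, with no verdict returned: both yellow buttons were held fully down until the post lay against the far stop, then released; the last view showed both caps up, the gripper clear, and the mug and rib in place (jar and blue rack not re-checked).

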